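Clamp a carved printing block under the hold-down foot

TASK

Swing the red lever of the small green hold-down press up as far as it goes to raise the foot, then take the carved block out of the rack and lay it flat on the press bed, carved face up, with the middle of its plain yellow end under the foot, and let go of it. Then lower the lever gently until the foot bears firmly on the block and stays pressed on it, without squeezing the wood hard, and leave the other things on the bench where they are.

Things in the scene. Friction and masses are not known exactly. Their poses are not given: they have to be found in the camera images.
- press: Fixed green hold-down press. Origin on the table under the foot; x points to its column, away from the robot; yaw within 0.2 rad. Bed: x -55 to 145, y +-110 mm, top 20 mm above the table. Column 55 x 60 mm at x = 115 mm. Grey head over the foot: x +-28, y +-25 mm, 100 to 217 mm above the table; a bracket on its front (to x = -50 mm) holds the lever.
- pivot (a point): Pivot of the lever, on the front of the press's head: press frame (-45, 0, 140) mm. The lever turns about the press's y axis.
- lever (a joint): Lever angle, 0 (0.5 rad below level, foot 4 mm above the bed) to 1.0 rad (0.5 above level, foot 44 mm up); foot moves 40 mm per rad. Starts at 0 to 0.3. Friction holds it anywhere: tip needs 3 N to raise, 2 N to lower. The foot meets the 24 mm block at 0.5; 4 to 8 N on the tip there press it with 5 to 15 N, of which friction keeps up to 8 N after release.
- lever_tip (a point): Centre of the red grip on the lever's free end, 95 mm from the pivot, on the press's -x side. Grip 34 mm along the lever, 14 wide, 14 high; own x points back to the pivot, y along the pivot axis. Can be pinched from above across its width with the tool kept upright; it turns between the pads.
- foot: The foot: round black rubber pad, 14 mm diameter, on a brass holder below the head; sprung (4 N per mm, 8 mm travel). Origin at the centre of the pad's underside. Moves straight up and down with the lever.
- rack: Fixed plywood rack, 180 (x) by 150 mm (y), floor 10 mm thick, two slots along its y at x = -42 and +42 mm, each 30 mm wide between ribs that rise 14 mm above the floor. Origin on the table under its centre; its yaw differs by up to 0.2 rad. The carved block stands in one slot, the dark blank in the other (either way round).
- block: Carved light wood block, 24 (own x) by 120 (y) by 64 mm (z), 0.15 kg. Starts standing in the rack on a long narrow side, z up; origin at that side's centre, 32 mm from the middle. Carved face (red flowers, yellow end) on own -x, facing the robot at the start; lying carved face up, own x points down. Standing it can be gripped only across its 24 mm, lying only across its 64 mm.
- plain_end (a point): Centre of the plain yellow end on the carved face: own (-12, +38, +32) mm of the block. The yellow band covers the 40 mm of length at the +y end (the robot's left at the start; the upper narrow side is painted yellow there too), the red carving the rest. The foot must press here.
- blank: Dark uncarved blank, 24 x 120 x 64 mm, standing in the rack's other slot. Leave it. Origin at the centre of its underside.
- mallet: Wooden bar mallet, 190 x 34 x 22 mm, lying on the bench (origin: centre of the underside). Leave it.
- chisel: Chisel lying on the bench, 170 mm long, 18 mm high (origin near its middle, on the table). Leave it.
- paste_jar: Jar with white cap, 64 mm diameter, 75 mm high (origin: centre of the underside). Leave it.
- offcut: Light wood offcut, 100 x 45 x 30 mm (origin: centre of the underside). Leave it.
- brush: Brush lying on the bench near the right edge (origin near its middle, on the table). Leave it.
Mind the look-alikes: they are no part of the job. What is shaped like the block but pink is not meant.

How it is judged:
On the way, in this order (a step that is already met when the one before it is completed fails the run):
1. the lever is swung fully up (0.85 rad or more) (value of joint lever above 0.85 rad), for 0.2 s.
2. with the lever still up, the carved block lies flat on the bed, carved face up, plain end under the foot, let go (angle between block's own x axis and vertical above 3 rad and horizontal distance between foot and plain_end below 0.015 m and height (world z) of plain_end between 0.039 and 0.05 m and linear speed of block below 0.02 m/s and value of joint lever above 0.6 rad and contact force between the fingers and block below 0.1 N), for 0.2 s.
At the end, for the whole second after the job is handed in: Block at rest flat on the bed (yellow face 39 to 50 mm above the table), carved face up within 8 degrees, middle of its yellow end within 15 mm of the foot's axis; lever lowered below 0.6 rad and the foot pressing the block with over 3 N, all let go (angle between block's own x axis and vertical above 3 rad and horizontal distance between foot and plain_end below 0.015 m and height (world z) of plain_end between 0.039 and 0.05 m and linear speed of block below 0.02 m/s and contact force between foot and block above 3 N and value of joint lever below 0.6 rad); the robot touches nothing.
It fails at once if the foot presses on the block with more than 20 N (contact force between foot and block above 20 N).
It fails at once if the dark blank, mallet, chisel, paste jar, offcut or brush is moved more than 30 mm (distance of any of blank, mallet, chisel, paste_jar, offcut, brush from where it was at the start of the episode above 0.03 m).
It also fails if it takes over 72 s, if anything falls off the work surface, if the arm or the gripper's body presses on something with over 40 N, if the wrist force passes 120 N, or if a joint passes its speed limit or range.

ROBOT

A 6-joint arm with a two-finger parallel gripper is mounted at the origin on the work surface. World frame = base frame: x ahead of the robot, y to its left, z up, the work surface at z = 0. Lengths are in m, angles in rad, forces in N, time in s.
With the tool pointing down it reaches from about 0.35 to 0.775 m from the base axis. Payload 7.3 kg.
Tool frame: the origin (TCP) lies between the finger pads; the fingertips stand 14 mm ahead of it and the grasp point (between the pads) lies 5 mm behind it; z points along the fingers, y is the line along which they close (so a half turn about z gives the same grasp; the last joint's range is limited). The gripper opens to 92 mm and grips with 3 to 60 N. Pads are 19 mm wide; open, the fingers measure 130 mm over their backs; the gripper's body (75 mm by 190 mm) begins 47 mm behind the grasp point.
Start: joints at [-1.372, 0.342, 1.524, -0, 1.275, -0.146], TCP at [0.177, -0.494, 0.241] pointing down, gripper open.
Joint ranges: [-2.53, 2.53], [-0.77, 2.02], [0.04, 2.7], [-1, 4.14], [0.28, 2.66], [-3.11, 3.11]. Speed limits (rad/s): [2.57, 2.57, 3.14, 3.14, 3.14, 3.14].

INTERFACE

Orientations are given as [roll, pitch, yaw] about the fixed x, y, z axes, in that order (R = Rz(yaw) Ry(pitch) Rx(roll)).
In Python, from cell import robot, eyes gives the robot as it stands. The module is installed in compiled form; this text tells all that it offers.
- The arm moves only by the shell command python3 -m handwheel 'ROWS' [FORCE]. ROWS is JSON, one flat list of numbers, 5 for each row, row after row: the shift along the world's x, y, z in mm, then the turn about the world's z in rad, then the opening, from 0 (shut) to 1 (fully open). In form: [x, y, z, spin, jaw, x, y, z, spin, jaw, ...]. A call has 1 to 8 rows; each row shifts and turns the commanded pose from where the row before left it; what a row does not reach is not made up. A row lasts 1/10 s, in which the tool goes at most 50 mm and 8.59 degrees, less where a joint would pass 70% of its speed; a pose out of reach is approached as far as the arm can. A call with a gripper value outside its range is refused whole. The fingers move at their own pace and stop on an object; FORCE is the grip in N (left out, the last holds). Time passes only in rows, so rows that do not move let the fingers close. It gives the time, the measured TCP pose, the force, the opening and the grip force at its end, in the units of the state.
- robot.observe(): the state, without advancing time (a new reading comes with each control period).
- eyes.read_camera(name): name is "side" or "top" or "wrist"; returns (picture, depth): 400x640x3 uint8, blue, green, red; 400x640 float32, m along the optical axis (not along the pixel's ray), 0 where there is no reading.
- eyes.calibration(name): a dict with "fx", "fy", "cx", "cy" (pixels), "world_to_cam" (4x4, takes a point from world to camera coordinates). Camera axes: x right, y down, z forward; pixel columns grow to the right and rows downward; lengths in m; the calibration is good to about 2 mm. A picture is of the moment at which its call begins: read the wrist's pose just before it. calibration takes no time and is no camera call; for the wrist camera it gives the pose at the moment of the call.
- robot.hand_in(): hands the job in; it is judged then, once.
The state is a dict: "time": time; "qpos": joint angles; "qvel": joint speeds; "joint_efforts": joint torques, N m; "tool_pos": TCP position; "tool_rot": TCP orientation; "contact_force": force on the tool from outside, world axes, zero at the start; "torque": the same for the moment, N m; "opening": finger opening in m; "grip_force": force on a finger pad.
Only numpy, scipy, OpenCV 4.12 (cv2) and the standard library are available. Lean on these libraries where they do the work, as an engineer would, in place of code of your own. Each camera call takes 0.05 s, during which the arm holds its last target. There are 200 camera calls.

## Working session

There is one attempt and no reset: what is moved stays moved. The work goes in short steps, Python scripts to look and compute and a shell command to move; the robot and the scene stay as the last step left them, time stands still between calls to the robot, and variables do not carry over. Pictures are saved under pics/ and viewed, at most 10 in all, crops included, and the job is handed in when it is done.

```bash
mkdir -p pics; cat > h.py <<'E'
import numpy as np, cv2
from cell import robot, eyes
def snap(n):
    c=eyes.calibration(n); p,d=eyes.read_camera(n); return p,d,c
def pts(d,c):
    v,u=np.mgrid[0:d.shape[0],0:d.shape[1]]
    P=np.stack([(u-c['cx'])/c['fx']*d,(v-c['cy'])/c['fy']*d,d,np.ones_like(d)],-1)
    return (P@np.linalg.inv(np.array(c['world_to_cam'])).T)[...,:3]
def ray(c,u,v,z):
    M=np.linalg.inv(np.array(c['world_to_cam'])); r=M[:3,:3]@[(u-c['cx'])/c['fx'],(v-c['cy'])/c['fy'],1]
    o=M[:3,3]; return o+r*(z-o[2])/r[2]
E
python3 - <<'E'
from h import *
for n in ['top','side']:
    p,d,c=snap(n); cv2.imwrite(f'pics/{n}0.png',p); np.savez(f'{n}0.npz',p=p,d=d,**{k:np.array(v) for k,v in c.items()})
    print(n,np.round(np.linalg.inv(c['world_to_cam']),3).tolist(),c['fx'])
s=robot.observe();print(s)
E
```

```text
top [[-0.015, -0.988, 0.156, 0.389], [-1.0, 0.015, 0.004, -0.026], [-0.006, -0.156, -0.988, 1.214], [0.0, 0.0, 0.0, 1.0]] 370.4866260364631
side [[-0.899, -0.234, 0.369, 0.062], [-0.437, 0.511, -0.74, 0.95], [-0.015, -0.827, -0.562, 0.866], [0.0, 0.0, 0.0, 1.0]] 408.90476969354455
{'time': 0.1, 'qpos': array([-1.37203510e+00,  3.42622447e-01,  1.52494198e+00, -9.54698205e-06,
        1.27538850e+00, -1.45973761e-01]), 'qvel': array([-8.00711150e-04, -4.05348534e-05, -2.25783006e-03, -2.18356055e-04,
       -4.80029921e-04,  8.69780661e-04]), 'joint_efforts': array([ 1.65080852e-03, -4.32002807e+01, -2.44695336e+01,  7.18797161e-02,
        5.26485499e-02, -5.64901188e-05]), 'tool_pos': array([ 0.17738352, -0.49375254,  0.24012317]), 'tool_rot': array([-3.14024552e+00, -1.88827563e-04,  3.44737648e-01]), 'contact_force': array([0.1389412 , 0.17820959, 0.39713405]), 'torque': array([-0.0228653 , -0.00696494,  0.01402682]), 'grip_force': 0.0, 'opening': 0.09148961863960237}
```

View pics/top0.png

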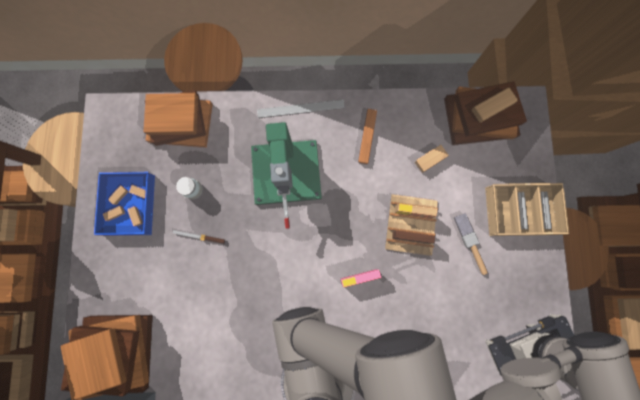

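View pics/side0.png

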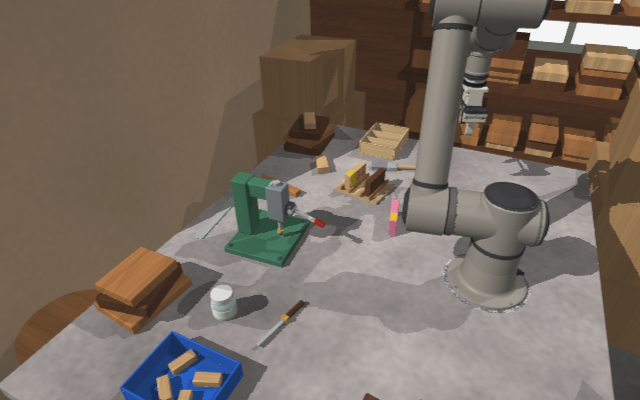

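Top view: the press is at about (285,170) with the red lever tip at (286,224). The rack is at (412,222), with a light, yellow-ended block in the back slot (415,208) and the dark blank in front (412,234).

Could be taken for the block: the light block in the rack (415,208), the pink yellow-ended one (362,278), the dark blank (412,234), the offcut (432,160) and the wood in the tray at the right. I choose (415,208). Next I measure it and check a close crop.

```bash
python3 - <<'E'
from h import *
L={n:dict(np.load(n+'0.npz')) for n in('top','side')}
for n in L: L[n]['P']=pts(L[n]['d'],L[n])
t=L['top'];s=L['side']
def rect(m,P,zr,name):
    q=P[m]; q=q[(q[:,2]>zr[0])&(q[:,2]<zr[1])]
    r=cv2.minAreaRect((q[:,:2]*1000).astype(np.float32)); print(name,len(q),'med',np.median(q,0).round(4),'rect',np.round(r[0],1),np.round(r[1],1),round(r[2],1))
for n,o in L.items():
    h=cv2.cvtColor(o['p'],cv2.COLOR_BGR2HSV); H,S,V=cv2.split(h); P=o['P']
    X,Y=P[...,0],P[...,1]
    g=(H>60)&(H<90)&(S>90)
    rect(g,P,(.01,.03),n+' bed'); rect(g,P,(.15,.3),n+' colhead')
    red=((H<5)|(H>174))&(S>150)&(V>80); near=(X>.35)&(X<.6)&(Y>0)&(Y<.2)
    v,u=np.nonzero(red&near);print('red px',u.mean(),v.mean(),len(u)); rect(red&near,P,(.03,.25),n+' red')
    rk=(X>.3)&(X<.65)&(Y>-.5)&(Y<-.2)
    ye=(H>20)&(H<32)&(S>170); rect(ye&rk,P,(.05,.1),n+' yellow')
    rect(rk,P,(.065,.085),n+' tops'); rect(rk,P,(.018,.03),n+' ribs');rect(rk,P,(.005,.03),n+' rackall')
    q=P[rk&(P[...,2]>.065)&(P[...,2]<.09)]
    for lo,hi in((.3,.47),(.47,.65)):
        a=q[(q[:,0]>lo)&(q[:,0]<hi)]; 
        if len(a): r=cv2.minAreaRect((a[:,:2]*1000).astype(np.float32));print('  top',lo,len(a),np.round(r[0],1),np.round(r[1],1),round(r[2],1),np.median(a[:,2]))
p=L['top']['p'][120:300,240:460]; q=L['side']['p'][130:280,220:440]
cv2.imwrite('pics/crop.png',np.hstack([cv2.resize(p,(440,360),interpolation=2),cv2.resize(q,(360,360),interpolation=2)]))
E
```

```text
top bed 189 med [0.6026 0.0647 0.0204] rect [662.1 102.2] [184.9 189.9] 87.9
top colhead 249 med [0.6768 0.1021 0.2177] rect [695.9 104.1] [ 41.7 102.7] 87.6
red px 286.53846153846155 222.76923076923077 13
top red 13 med [0.4808 0.0849 0.1185] rect [480.8  85.8] [ 3.1 17.1] 87.9
top yellow 32 med [ 0.5277 -0.2788  0.0751] rect [ 527.2 -277.9] [28.9  9.9] 79.8
top tops 640 med [ 0.4994 -0.3069  0.0742] rect [ 478.6 -307.2] [120.8 108.6] 81.6
top ribs 621 med [ 0.4581 -0.3475  0.0227] rect [ 464.1 -370.9] [282.4 136.3] 80.1
top rackall 2461 med [ 0.4714 -0.3236  0.0119] rect [ 474.1 -350.2] [299.4 348.2] 90.0
  top 0.3 318 [ 437.  -301.8] [119.5  24.2] 81.4 0.07408380551509264
  top 0.47 322 [ 519.7 -312.7] [119.7  25.6] 81.4 0.07427577689894405
side bed 2244 med [0.6407 0.135  0.0195] rect [659.  101.5] [198.6 222.3] 4.3
side colhead 821 med [0.7059 0.1231 0.2065] rect [698.1 107.2] [116.9  58.7] 6.4
red px 319.1730769230769 222.71153846153845 52
side red 52 med [0.483  0.0906 0.1143] rect [482.5  91.2] [30.2 13.6] 0.6
side yellow 46 med [ 0.5229 -0.2735  0.0701] rect [ 525.7 -276.6] [42.4 25.6] 81.9
side tops 282 med [ 0.4565 -0.2993  0.0728] rect [ 479.2 -307.9] [125.9 109.9] 81.6
side ribs 292 med [ 0.4579 -0.3009  0.0221] rect [ 469.6 -369. ] [276.6 128.3] 80.6
side rackall 938 med [ 0.4603 -0.293   0.0126] rect [ 492.  -362.7] [284.6 277.9] 86.8
  top 0.3 143 [ 439.1 -300.4] [123.1  26.9] 82.3 0.07241530769518179
  top 0.47 139 [ 519.6 -313.9] [125.8  28.3] 81.6 0.07286043602391035
```

View pics/crop.png

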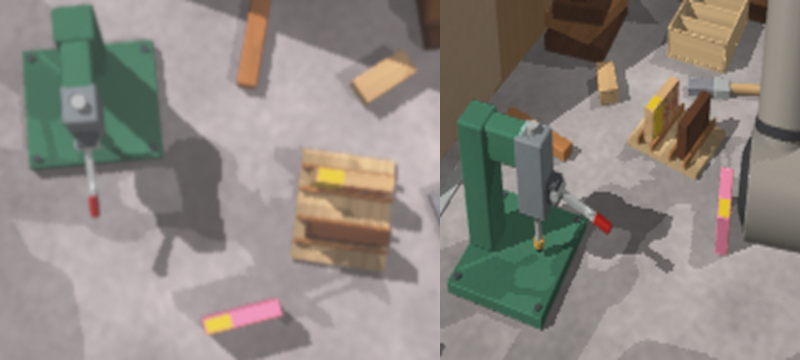

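The crop confirms the choice. The light block, yellow at its left end, stands in the rack's back slot, and the pink one stands alone near (362,278). Now the press axes.

```bash
python3 - <<'E'
from h import *
for n in('top','side'):
    o=dict(np.load(n+'0.npz')); P=pts(o['d'],o); h=cv2.cvtColor(o['p'],cv2.COLOR_BGR2HSV); H,S,V=cv2.split(h)
    g=((H>55)&(H<95)&(S>70)&(P[...,0]>.45)).astype(np.uint8)
    b=g*((P[...,2]>-.005)&(P[...,2]<.035)); v,u=np.nonzero(b)
    hull=cv2.convexHull(np.c_[u,v].astype(np.int32)); ap=cv2.approxPolyN(hull,4) if hasattr(cv2,'approxPolyN') else cv2.approxPolyDP(hull,6,True)
    C=np.array([ray(o,*q,.02)[:2] for q in ap.reshape(-1,2)])*1000
    print(n,'corners',C.round(0).tolist())
    r=cv2.minAreaRect(np.array([ray(o,*q,.02)[:2]*1000 for q in hull.reshape(-1,2)],np.float32));print(np.round(r[0],1),np.round(r[1],1),r[2])
    t=(P[...,2]>.205)&(P[...,2]<.24)&(P[...,0]>.5)&(P[...,1]>0)&(P[...,1]<.2); q=P[t]
    r=cv2.minAreaRect((q[:,:2]*1000).astype(np.float32));print(' headtop',len(q),np.round(r[0],1),np.round(r[1],1),r[2])
    gr=t&(S<60); q=P[gr]; print(' grey top',len(q),np.median(q,0).round(4))
    lv=(P[...,2]>.09)&(P[...,2]<.15)&(P[...,0]>.4)&(P[...,0]<.56)&(P[...,1]>.0)&(P[...,1]<.2); q=P[lv]
    f=np.polyfit(q[:,0],q[:,1],1); print(' lever slope',f[0],len(q),'y@.48',np.polyval(f,.48))
    red=((H<5)|(H>174))&(S>130)&(P[...,0]>.35)&(P[...,0]<.6)&(P[...,1]>0)&(P[...,1]<.2)
    v,u=np.nonzero(red); 
    for z in(.11,.115,.12): print(' red ray',z,ray(o,u.mean(),v.mean(),z).round(4))
    # other items: clearance area for topple
    a=(P[...,0]>.36)&(P[...,0]<.66)&(P[...,1]>-.2)&(P[...,1]<-.03)&(o['d']>0); print(' gap max z',np.percentile(P[a][:,2],[50,99,100]).round(3))
E
```

```text
top corners [[556.0, 199.0], [748.0, 211.0], [765.0, -3.0], [569.0, -10.0]]
[659.  99.] [193.8 213.2] 4.359167575836182
 headtop 1096 [670.4 100.5] [169.6  59.7] 4.46550989151001
 grey top 397 [0.6139 0.0966 0.2174]
 lever slope 0.08131150797564554 133 y@.48 0.08570986046855646
 red ray 0.11 [0.4825 0.0868 0.11  ]
 red ray 0.115 [0.4821 0.0863 0.115 ]
 red ray 0.12 [0.4817 0.0858 0.12  ]
 gap max z [0.    0.006 0.011]
side corners [[548.0, 215.0], [740.0, 232.0], [914.0, -53.0], [564.0, -14.0]]
[733.3  99.3] [259.4 395. ] 83.21857452392578
 headtop 1162 [1033.6   64.7] [885.7 199. ] 4.6434197425842285
 grey top 236 [0.6092 0.1063 0.2159]
 lever slope 0.055259424409359686 158 y@.48 0.08877544671427945
 red ray 0.11 [0.4847 0.0862 0.11  ]
 red ray 0.115 [0.4819 0.092  0.115 ]
 red ray 0.12 [0.4791 0.0977 0.12  ]
 gap max z [-0.     0.004  0.005]
```

```bash
python3 -m handwheel '[18,36,0,-0.017,0.6,19,36,0,-0.017,0.6,19,36,0,-0.017,0.6,19,36,0,-0.017,0.6,19,36,0,-0.017,0.6,19,36,0,-0.017,0.6,19,36,0,-0.017,0.6,19,36,0,-0.017,0.6]' 20
python3 -m handwheel '[19,36,-5,-0.017,0.6,19,36,-5,-0.017,0.6,19,36,-5,-0.017,0.6,19,36,-5,-0.017,0.6,19,36,-5,-0.017,0.6,19,36,-5,-0.017,0.6,19,36,-5,-0.017,0.6,19,36,-5,-0.017,0.6]'; python3 -m handwheel '[0,0,0,0,0.6]'
```

```text
time: 0.9
tool_pos: [0.3288, -0.2045, 0.2406]
tool_rot: [-3.142, 0.0, 0.208]
contact_force: [1.2, 0.6, 0.9]
opening: 0.055
grip_force: 0.0
time: 1.7
tool_pos: [0.4808, 0.0836, 0.2003]
tool_rot: [3.141, 0.001, 0.072]
contact_force: [-0.1, 0.1, 1.0]
opening: 0.055
grip_force: 0.0
time: 1.8
tool_pos: [0.4814, 0.0855, 0.1997]
tool_rot: [-3.14, 0.001, 0.077]
contact_force: [-0.2, -0.4, 0.5]
opening: 0.0555
grip_force: 0.0
```

```bash
python3 - <<'E'
from h import *
p,d,c=snap('wrist'); cv2.imwrite('pics/w1.png',p); P=pts(d,c); h=cv2.cvtColor(p,cv2.COLOR_BGR2HSV); H,S,V=cv2.split(h)
r=((H<6)|(H>173))&(S>120)&(V>60); n,l,st,ce=cv2.connectedComponentsWithStats(r.astype(np.uint8))
for i in range(1,n):
    if st[i,4]>40: q=P[l==i]; print(st[i],ce[i],np.median(q,0).round(4),q.min(0).round(3),q.max(0).round(3))
E
```

```text
[308 191  17  37 538] [316.18773234 210.        ] [0.484  0.086  0.1175] [0.466 0.078 0.11 ] [0.561 0.093 0.344]
```

View pics/w1.png

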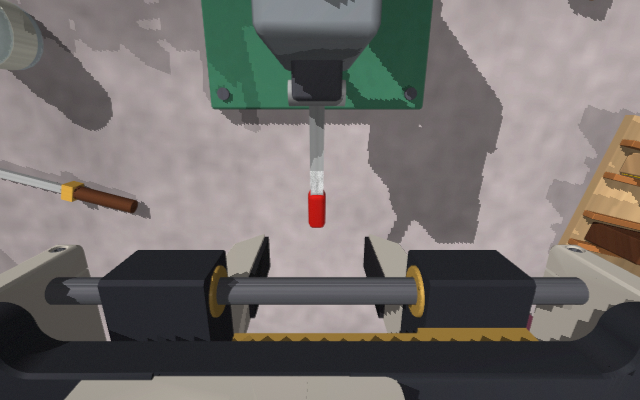

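The wrist view shows the lever in line between the open pads, with the grip at px (316,210), world (0.482, 0.086, 0.111), as expected.

```bash
python3 -m handwheel '[0,0,-30,0,0.6,0,0.5,-30,0,0.6,0,0,-24,0,0.6,0,0,-10,0,0.6,0,0,0,0,0.1,0,0,0,0,0,0,0,0,0,0,0,0,0,0,0]' 20
python3 -m handwheel '[-2.4,0,9.2,0,0,-1.5,0,9.4,0,0,-0.6,0,9.4,0,0,0.4,0,9.4,0,0,1.3,0,9.4,0,0,2.3,0.2,9.3,0,0,3.1,0.2,8.9,0,0,4.1,0.3,8.6,0,0]'
python3 -m handwheel '[2,0,4,0,0,0,0,0,0,0]'
python3 - <<'E'
from h import *
P_=None
p,d,c=snap('side'); P=pts(d,c); H,S,V=cv2.split(cv2.cvtColor(p,cv2.COLOR_BGR2HSV))
r=((H<6)|(H>173))&(S>120)&(P[...,0]>.42)&(P[...,0]<.55)&(P[...,1]>0)&(P[...,1]<.2)
print(r.sum(),np.median(P[r],0) if r.any() else '')
E
```

```text
time: 2.65
tool_pos: [0.4811, 0.0823, 0.1078]
tool_rot: [3.141, -0.002, 0.073]
contact_force: [-0.1, -0.4, 0.6]
opening: 0.0278
grip_force: 0.0
time: 3.45
tool_pos: [0.4824, 0.0854, 0.1798]
tool_rot: [-3.137, 0.011, 0.073]
contact_force: [-10.9, 9.5, -2.6]
opening: 0.0138
grip_force: 20.0
time: 3.65
tool_pos: [0.485, 0.0856, 0.1845]
tool_rot: [-3.137, 0.009, 0.073]
contact_force: [-12.4, 10.0, 4.7]
opening: 0.0137
grip_force: 20.0
13 [0.47375089 0.09133562 0.18219709]
```

```bash
python3 -m handwheel '[1,0,3,0,0,1,0,3,0,0,0,0,0,0,0]'
python3 - <<'E'
from h import *
p,d,c=snap('side'); cv2.imwrite('pics/s2.png',cv2.resize(p[120:280,200:400],(800,600),interpolation=2))
E
```

```text
time: 4.0
tool_pos: [0.4881, 0.0858, 0.1905]
tool_rot: [-3.137, 0.006, 0.073]
contact_force: [-8.1, 11.2, 0.9]
opening: 0.0139
grip_force: 20.0
```

View pics/s2.png

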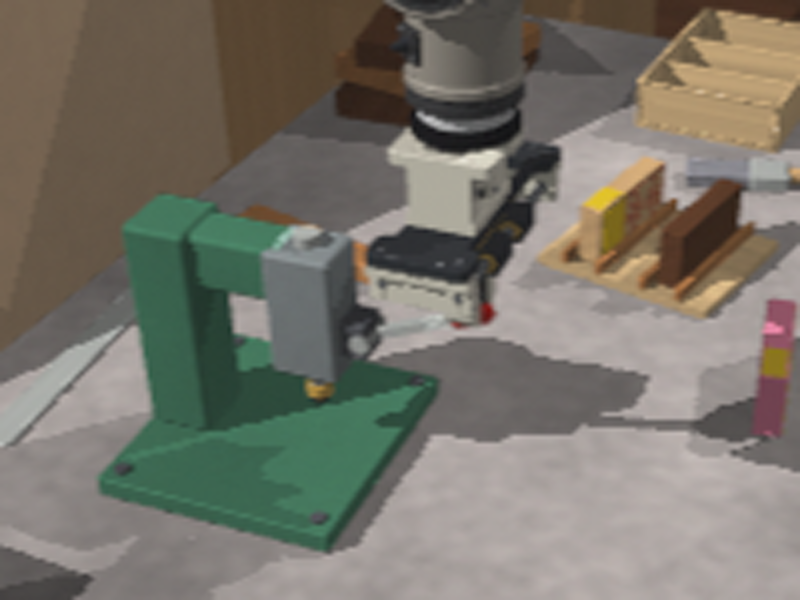

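```bash
python3 -m handwheel '[0.5,0,4,0,0,0.5,0,4,0,0,0,0,0,0,0]'; python3 -m handwheel '[0,0,4,0,0,0,0,0,0,0]'
```

```text
time: 4.35
tool_pos: [0.491, 0.0859, 0.1976]
tool_rot: [-3.136, 0.002, 0.073]
contact_force: [2.6, 12.1, -10.8]
opening: 0.0135
grip_force: 20.0
time: 4.55
tool_pos: [0.4908, 0.0859, 0.2003]
tool_rot: [-3.136, 0.004, 0.073]
contact_force: [4.4, 12.6, -20.0]
opening: 0.0137
grip_force: 20.0
```

```bash
python3 -m handwheel '[0,0,-3,0,0,0,0,0,0,0.5,0,0,0,0,0.5,0,0,0,0,0.5,0,0,20,0,0.5,0,0,30,0,0.5,-10,-10,30,0,0.5,-30,-10,20,0,0.5]'
python3 - <<'E'
from h import *
for n in('side','wrist'):
    p,d,c=snap(n); P=pts(d,c); H,S,V=cv2.split(cv2.cvtColor(p,cv2.COLOR_BGR2HSV))
    r=((H<6)|(H>173))&(S>120)&(P[...,0]>.42)&(P[...,0]<.58)&(P[...,1]>0)&(P[...,1]<.2)
    print(n,r.sum(),np.median(P[r],0) if r.any() else '')
E
```

```text
time: 5.35
tool_pos: [0.4537, 0.0624, 0.3016]
tool_rot: [3.141, -0.004, 0.073]
contact_force: [1.2, -0.1, 0.3]
opening: 0.0458
grip_force: 0.0
side 46 [0.48947333 0.09163198 0.1878387 ]
wrist 592 [0.49025962 0.08611255 0.19040993]
```

```bash
python3 -m handwheel '[5.5,-31.3,-5,0.1125,0.55,5.5,-31.3,-10,0.1125,0.55,5.5,-31.3,-10,0.1125,0.55,5.5,-31.3,-10,0.1125,0.55,5.5,-31.3,-10,0.1125,0.55,5.5,-31.3,-10,0.1125,0.55,5.5,-31.3,-10,0.1125,0.55,5.5,-31.3,-10,0.1125,0.55]'
python3 -m handwheel '[5.5,-31.3,-10,0.1125,0.55,5.5,-31.3,-10,0.1125,0.55,5.5,-31.3,-10,0.1125,0.55,5.5,-31.3,-10,0.1125,0.55,0,0,0,0,0.55,0,0,0,0,0.55]'
python3 - <<'E'
from h import *
p,d,c=snap('wrist'); cv2.imwrite('pics/w2.png',p); P=pts(d,c)
m=(P[...,2]>.067)&(P[...,2]<.08)&(P[...,0]>.4)&(P[...,0]<.6)&(P[...,1]<-.2)&(P[...,1]>-.4)
n,l,st,ce=cv2.connectedComponentsWithStats(m.astype(np.uint8))
for i in range(1,n):
    if st[i,4]>300: q=P[l==i]; r=cv2.minAreaRect((q[:,:2]*1000).astype(np.float32)); print(st[i],np.round(r[0],1),np.round(r[1],1),r[2],np.median(q[:,2]))
E
```

```text
time: 6.25
tool_pos: [0.4964, -0.1889, 0.2235]
tool_rot: [3.142, 0.0, 0.977]
contact_force: [0.2, -0.1, 0.7]
opening: 0.0505
grip_force: 0.0
time: 6.85
tool_pos: [0.5179, -0.3129, 0.1832]
tool_rot: [-3.14, -0.001, 1.42]
contact_force: [-0.7, -0.2, 1.0]
opening: 0.0504
grip_force: 0.0
[ 306  134   30  129 3548] [ 521.5 -313.4] [118.8  24.8] 81.3396987915039 0.07426255414114372
[ 207  136   38  116 3186] [ 439.7 -295.6] [105.6  24.6] 81.13858032226562 0.07408502811353992
```

View pics/w2.png

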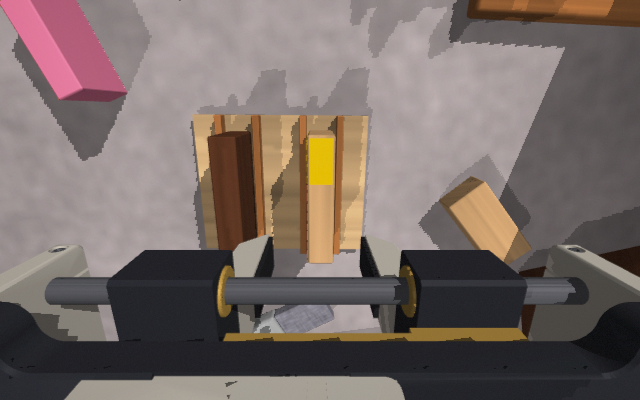

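The wrist view shows the yellow-ended light block at px (320,195), between the pad lines. The blank is at (232,190), clear of the fingers. Going down.

```bash
python3 -m handwheel '[1.5,0,-35,0.003,0.55,1,0,-35,0,0.55,0.5,0,-35,0,0.55,0,0,-20,0,0.55,0,0,-8,0,0.55,0,0,0,0,0.4,0,0,0,0,0.2,0,0,0,0,0.2]' 20
python3 -m handwheel '[0,0,0,0,0.1,0,0,0,0,0.1,0,0,0,0,0.1,0,0,0,0,0.1,0,0,10,0,0.1,0,0,25,0,0.1,0,0,30,0,0.1,0,0,30,0,0.1]'
```

```text
time: 7.7
tool_pos: [0.5221, -0.3129, 0.0531]
tool_rot: [3.139, 0.001, 1.426]
contact_force: [-0.1, 0.5, -0.9]
opening: 0.0312
grip_force: 0.0
time: 8.5
tool_pos: [0.5208, -0.3123, 0.1475]
tool_rot: [-3.141, -0.0, 1.426]
contact_force: [1.0, -0.5, -1.4]
opening: 0.0239
grip_force: 20.0
```

```bash
python3 -m handwheel '[-7,32,0,0.037,0.1,-7,32,0,0.037,0.1,-7,32,0,0.037,0.1,-7,32,0,0.037,0.1,-7,32,0,0.037,0.1,-6,32,0,0.037,0.1,0,0,-30,0,0.1,0,0,-30,0,0.1]'
python3 -m handwheel '[0,0,-25,0,0.1,0,0,-10,0,0.1,0,0,-4,0,0.1,0,0,-2,0,0.1,0,0,0,0,0.1,0,0,0,0,0.1]'
```

```text
time: 9.3
tool_pos: [0.4809, -0.1198, 0.0872]
tool_rot: [3.138, 0.002, 1.65]
contact_force: [0.3, 0.0, -2.7]
opening: 0.0241
grip_force: 20.0
time: 9.9
tool_pos: [0.4808, -0.1208, 0.0463]
tool_rot: [3.14, 0.001, 1.648]
contact_force: [0.0, -0.1, -0.7]
opening: 0.0239
grip_force: 20.0
```

```bash
python3 -m handwheel '[0,0,-2,0,0.1,0,0,-1,0,0.1,0,0,0,0,0.1]';python3 -m handwheel '[0,0,-1,0,0.1,0,0,-1,0,0.1,0,0,0,0,0.1]'
```

```text
time: 10.2
tool_pos: [0.4803, -0.1206, 0.0427]
tool_rot: [3.141, 0.0, 1.648]
contact_force: [-1.0, -0.5, 1.9]
opening: 0.0242
grip_force: 20.0
time: 10.5
tool_pos: [0.4804, -0.1206, 0.0425]
tool_rot: [3.14, 0.001, 1.648]
contact_force: [-6.4, 1.3, 23.7]
opening: 0.0243
grip_force: 20.0
```

```bash
python3 -m handwheel '[0,0,1,0,0.3,0,0,0,0,0.6,0,0,0,0,0.6,0,0,0,0,0.6,0,0,0,0,0.6,0,0,20,0,0.6,0,0,35,0,0.6,0,0,35,0,0.3]'
python3 -m handwheel '[-16,-1,0,0,0,-15,-1,0,0,0,-15,-1,0,0,0,0,0,0,0,0,0,0,0,0,0,0,0,-30,0,0,0,0,-28,0,0,0,0,-8,0,0]'
```

```text
time: 11.3
tool_pos: [0.4796, -0.1203, 0.1318]
tool_rot: [-3.14, -0.001, 1.648]
contact_force: [1.0, -1.4, 0.1]
opening: 0.0507
grip_force: 0.0
time: 12.1
tool_pos: [0.4336, -0.123, 0.0631]
tool_rot: [-3.138, -0.002, 1.648]
contact_force: [-0.3, -0.2, 0.7]
opening: 0.0004
grip_force: 0.0
```

```bash
python3 -m handwheel '[0,0,0,0,0]'; python3 - <<'E'
from h import *
p,d,c=snap('top'); q,_,_=snap('side'); cv2.imwrite('pics/t3.png',np.hstack([cv2.resize(p[180:300,270:400],(390,360)),cv2.resize(q[140:260,280:420],(410,360))]))
E
```

```text
time: 12.2
tool_pos: [0.4341, -0.1233, 0.0644]
tool_rot: [-3.14, -0.001, 1.648]
contact_force: [1.5, 0.1, 0.3]
opening: 0.0005
grip_force: 0.0
```

View pics/t3.png

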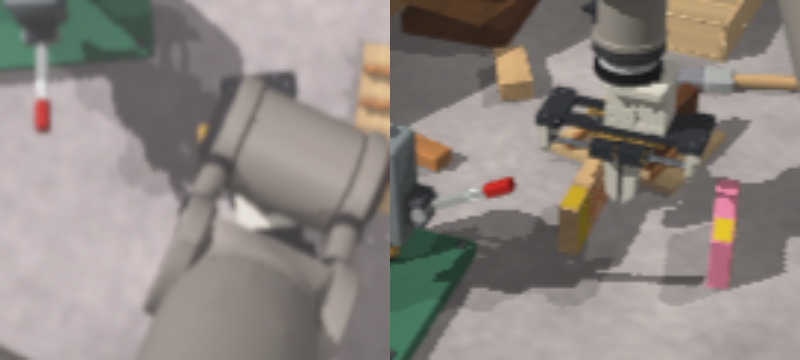

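The side half shows the block still standing with its yellow end at (575,215). The closed fingers are on its robot side at (620,180). Now I push it over, away from the robot.

```bash
python3 -m handwheel '[6,0.5,0,0,0,6,0.5,0,0,0,6,0.5,0,0,0,6,0.5,0,0,0,6,0.5,0,0,0,6,0.5,0,0,0,6,0.5,0,0,0,5,0.5,0,0,0]'
python3 -m handwheel '[0,0,0,0,0,0,0,0,0,0,-10,0,20,0,0.5,-20,0,40,0,1,-30,0,40,0,1,-30,0,20,0,1,0,0,0,0,1,0,0,0,0,1]'
python3 - <<'E'
from h import *
for n in('wrist','top','side'):
    p,d,c=snap(n); P=pts(d,c); 
    m=(P[...,2]>.019)&(P[...,2]<.08)&(P[...,0]>.44)&(P[...,0]<.64)&(P[...,1]<-.03)&(P[...,1]>-.21)
    if n=='wrist': cv2.imwrite('pics/w4.png',p)
    q=P[m]
    if len(q)<30: continue
    r=cv2.minAreaRect((q[:,:2]*1000).astype(np.float32)); print(n,len(q),np.round(r[0],1),np.round(r[1],1),r[2],np.percentile(q[:,2],[5,50,95]).round(4))
    H,S,V=cv2.split(cv2.cvtColor(p,cv2.COLOR_BGR2HSV)); y=m&(H>20)&(H<32)&(S>170); print('  yellow',y.sum(),np.median(P[y],0))
E
```

```text
time: 13.1
tool_pos: [0.4818, -0.1194, 0.0654]
tool_rot: [3.141, 0.0, 1.648]
contact_force: [0.2, 1.2, 0.4]
opening: 0.0002
grip_force: 0.0
time: 13.9
tool_pos: [0.3911, -0.1197, 0.1857]
tool_rot: [3.14, 0.001, 1.647]
contact_force: [0.2, -0.1, -0.3]
opening: 0.0438
grip_force: 0.0
wrist 6575 [ 525.2 -118.3] [ 65.9 119.9] 3.711888074874878 [0.0228 0.0244 0.0257]
  yellow 2200 [ 0.52243407 -0.08053999  0.02481332]
top 574 [ 523.6 -117.9] [ 64.9 119.5] 4.0349931716918945 [0.0212 0.0248 0.0287]
  yellow 41 [ 0.52822328 -0.09029018  0.0245481 ]
side 387 [ 525.4 -117. ] [ 65.  127.9] 4.676610469818115 [0.0207 0.0239 0.0271]
  yellow 108 [ 0.52510455 -0.08067654  0.02444537]
```

View pics/w4.png

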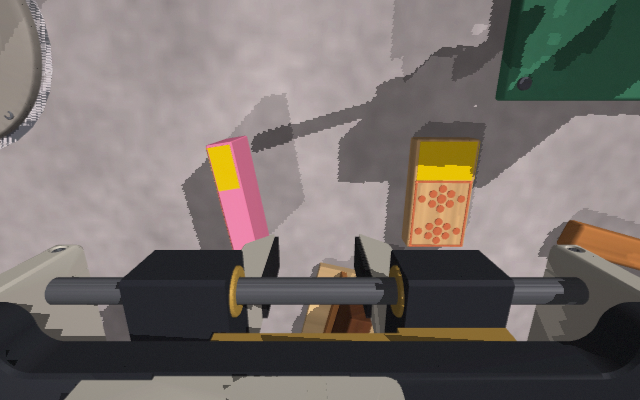

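The wrist view shows the block lying carved face up, yellow end to the left (+y) at px (445,158). Before grasping I check the mallet and wrist-camera clearance.

```bash
python3 - <<'E'
from h import *
s=robot.observe(); c=eyes.calibration('wrist'); print((np.linalg.inv(c['world_to_cam'])[:3,3]-s['tool_pos']).round(3), s['qpos'].round(2))
o=dict(np.load('top0.npz')); P=pts(o['d'],o); m=(P[...,2]>.012)&(P[...,0]>.56)&(P[...,0]<.85)&(P[...,1]<-.12)&(P[...,1]>-.3)&(P[...,2]<.03)
q=P[m]; print(q.min(0),q.max(0)); i=q[:,0]<.63; print(q[i].mean(0) if i.any() else '')
E
```

```text
[-0.006  0.079  0.144] [-0.48  0.19  1.9   0.    1.05 -0.56]
[ 0.56201504 -0.29743202  0.01201468] [ 0.84941572 -0.1404848   0.02997329]
[ 0.56723963 -0.27048507  0.01379114]
```

The camera sits 79 mm on the +y side of the tool, which would put it inside the press head. So I grasp with the tool half-turned; q6 stays at or below 3.05.

```bash
python3 -m handwheel '[5.7,-1.7,0,-0.131,1,5.7,-1.7,0,-0.131,1,5.7,-1.7,0,-0.131,1,5.7,-1.7,0,-0.131,1,5.7,-1.7,0,-0.131,1,5.7,-1.7,0,-0.131,1,5.7,-1.7,0,-0.131,1,5.7,-1.7,0,-0.131,1]'
python3 -m handwheel '[5.7,-1.7,0,-0.131,1,5.7,-1.7,0,-0.131,1,5.7,-1.7,0,-0.131,1,5.7,-1.7,0,-0.131,1,5.7,-1.7,0,-0.131,1,5.7,-1.7,0,-0.131,1,5.7,-1.7,0,-0.131,1,5.7,-1.7,0,-0.131,1]'
python3 -m handwheel '[5.7,-1.7,0,-0.131,1,5.7,-1.7,0,-0.131,1,5.7,-1.7,0,-0.131,1,5.7,-1.7,0,-0.131,1,5.7,-1.7,0,-0.131,1,5.7,-1.7,0,-0.131,1,5.7,-1.7,0,-0.131,1,5.7,-1.7,0,-0.131,1]'
python3 -m handwheel '[0,0,-20,0,1,0,0,0,0,1]'
```

```text
time: 14.85
tool_pos: [0.4373, -0.1329, 0.184]
tool_rot: [-3.14, 0.001, 0.595]
contact_force: [-0.2, -0.3, 0.7]
opening: 0.0914
grip_force: 0.0
time: 15.65
tool_pos: [0.4829, -0.1465, 0.1838]
tool_rot: [3.141, 0.003, -0.453]
contact_force: [-0.1, -0.4, 0.2]
opening: 0.0918
grip_force: 0.0
time: 16.45
tool_pos: [0.5285, -0.1601, 0.1836]
tool_rot: [3.139, 0.001, -1.501]
contact_force: [0.4, 0.4, -0.5]
opening: 0.0918
grip_force: 0.0
time: 16.65
tool_pos: [0.5269, -0.1594, 0.1618]
tool_rot: [3.136, 0.003, -1.496]
contact_force: [-0.2, 0.3, -0.1]
opening: 0.0918
grip_force: 0.0
```

```bash
python3 -m handwheel '[0,-1,-40,0,1,0,0,-40,0,1,0,0,-35,0,1,0,0,-17,0,1,0,0,-10,0,1,0,0,-4,0,1,0,0,0,0,1,0,0,0,0,0.6]' 15
python3 -m handwheel '[0,0,0,0,0.6,0,0,0,0,0.6,0,0,0,0,0.6,0,0,0,0,0.6,0,0,0,0,0.6]'
```

```text
time: 17.45
tool_pos: [0.5287, -0.1616, 0.0203]
tool_rot: [-3.14, -0.001, -1.496]
contact_force: [0.9, 0.3, -0.2]
opening: 0.0876
grip_force: 0.0
time: 17.95
tool_pos: [0.5282, -0.1614, 0.0199]
tool_rot: [-3.141, -0.0, -1.496]
contact_force: [-1.3, 0.7, 5.0]
opening: 0.0639
grip_force: 15.0
```

```bash
python3 -m handwheel '[0,0,0,0,0.5,0,0,0,0,0.5,0,0,8,0,0.5,0,0,12,0,0.5,0,0,12,0,0.5,0,0,0,0,0.5]' 40
python3 -m handwheel '[12,15,0,0.007,0.5,12,15,0,0.007,0.5,12,15,0,0.007,0.5,12,15,0,0.007,0.5,12,15,0,0.007,0.5,12,15,0,0.007,0.5,0,0,0,0,0.5,0,0,0,0,0.5]'
python3 - <<'E'
from h import *
for n in('side','top'):
    p,d,c=snap(n); P=pts(d,c); H,S,V=cv2.split(cv2.cvtColor(p,cv2.COLOR_BGR2HSV)); y=(P[...,0]>.5)&(P[...,0]<.68)&(P[...,1]>-.1)&(P[...,1]<.1)&(P[...,2]>.03)&(H>20)&(H<32)&(S>170)
    q=P[y]; r=cv2.minAreaRect((q[:,:2]*1000).astype(np.float32)); print(n,len(q),np.round(r[0],1),np.round(r[1],1),r[2],np.percentile(q[:,2],[5,50,95]).round(4))
    cv2.imwrite(f'pics/{n}5.png',p)
E
```

```text
time: 18.55
tool_pos: [0.5293, -0.1619, 0.0536]
tool_rot: [-3.138, -0.002, -1.496]
contact_force: [0.8, -0.3, -1.1]
opening: 0.0636
grip_force: 40.0
time: 19.35
tool_pos: [0.5996, -0.0712, 0.0511]
tool_rot: [3.141, -0.0, -1.453]
contact_force: [-0.9, -0.2, -1.7]
opening: 0.0639
grip_force: 40.0
side 106 [589.5  42.6] [109.3  52.2] 88.33775329589844 [0.0525 0.0552 0.0583]Traceback (most recent call last):
  File "<stdin>", line 4, in <module>
    return _quantile_unchecked(
        a, q, axis, out, overwrite_input, method, keepdims, weights)
    return _ureduce(a,
                    func=_quantile_ureduce_func,
    ...<5 lines>...
                    overwrite_input=overwrite_input,
                    method=method)
    r = func(a, **kwargs)
    result = _quantile(arr,
                       quantiles=q,
    ...<2 lines>...
                       out=out,
                       weights=wgt)
    slices_having_nans = np.isnan(arr[-1, ...])
                                  ~~~^^^^^^^^^
IndexError: index -1 is out of bounds for axis 0 with size 0
```

```bash
python3 -m handwheel '[5,17,0,0.002,0.5,5,17,0,0.002,0.5,5,17,0,0.002,0.5,5,17,0,0.002,0.5,5,17,0,0.002,0.5,0,0,0,0,0.5,0,0,0,0,0.5]'
python3 - <<'E'
from h import *
o=eyes.calibration('top')
p,d,c=snap('side'); P=pts(d,c); H,S,V=cv2.split(cv2.cvtColor(p,cv2.COLOR_BGR2HSV)); y=(P[...,0]>.55)&(P[...,0]<.68)&(P[...,1]>.05)&(P[...,1]<.13)&(P[...,2]>.04)&(P[...,2]<.062)&(H>20)&(H<32)&(S>170)
v,u=np.nonzero(y); q=P[y]; r=cv2.minAreaRect((q[:,:2]*1000).astype(np.float32)); print(len(q),np.round(r[0],1),np.round(r[1],1),r[2],np.median(q,0),u.mean(),v.mean())
w=np.array(c['world_to_cam'])@[.6138,.0959,.064,1]; print('foot px',c['fx']*w[0]/w[2]+c['cx'],c['fy']*w[1]/w[2]+c['cy'])
cv2.imwrite('pics/s6.png',cv2.resize(p[150:270,210:370],(800,600),interpolation=2))
E
```

```text
time: 20.15
tool_pos: [0.625, 0.0145, 0.0512]
tool_rot: [3.141, -0.0, -1.443]
contact_force: [-0.2, -0.6, -2.0]
opening: 0.0639
grip_force: 40.0
120 [617.2  94.9] [55.4 44.4] 5.389649868011475 [0.61219107 0.09900913 0.05563271] 280.6 227.59166666666667
foot px 280.92371436310333 225.31946376634625
```

View pics/s6.png

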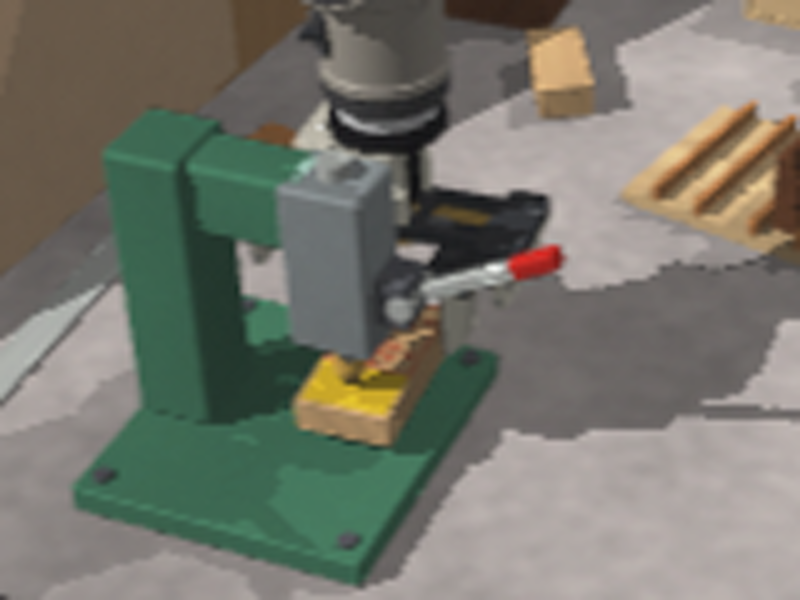

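The side crop shows the yellow end centred under the dark foot at (355,372), with the lever up. Lowering and letting go.

```bash
python3 -m handwheel '[0,0,-5,0,0.5,0,0,-4,0,0.5,0,0,-2,0,0.5,0,0,0,0,0.5,0,0,0,0,0.5]'
python3 -m handwheel '[0,0,-1,0,0.5,0,0,0,0,0.5]'
```

```text
time: 20.7
tool_pos: [0.6249, 0.0134, 0.0402]
tool_rot: [3.141, 0.0, -1.445]
contact_force: [-0.0, -0.2, -1.4]
opening: 0.0637
grip_force: 40.0
time: 20.9
tool_pos: [0.6251, 0.0135, 0.0399]
tool_rot: [-3.141, -0.0, -1.444]
contact_force: [-2.3, -0.4, 3.5]
opening: 0.064
grip_force: 40.0
```

```bash
python3 -m handwheel '[0,0,0,0,0.7,0,0,0,0,0.95,0,0,0,0,0.95,0,0,0,0,0.95,0,0,0,0,0.95,0,0,10,0,0.95,0,0,40,0,0.95,0,0,50,0,0.95]'
python3 -m handwheel '[0,-5,50,0,0.95,0,-5,50,0,0.95,-30,0,40,0.13,0.6,-40,0,10,0.13,0.6,-40,0,0,0.13,0.6,0,0,0,0.13,0.6]'
python3 - <<'E'
from h import *
p,d,c=snap('side'); P=pts(d,c); H,S,V=cv2.split(cv2.cvtColor(p,cv2.COLOR_BGR2HSV)); y=(P[...,0]>.55)&(P[...,0]<.68)&(P[...,1]>.05)&(P[...,1]<.15)&(P[...,2]>.04)&(P[...,2]<.048)&(H>20)&(H<32)&(S>170)
q=P[y]; r=cv2.minAreaRect((q[:,:2]*1000).astype(np.float32)); print(len(q),np.round(r[0],1),np.round(r[1],1),r[2],np.percentile(q[:,2],[5,50,95]))
r=((H<6)|(H>173))&(S>120)&(P[...,0]>.42)&(P[...,0]<.58)&(P[...,1]>0)&(P[...,1]<.2)&(P[...,2]>.1)
print(r.sum(),np.median(P[r],0))
E
```

```text
time: 21.7
tool_pos: [0.6236, 0.0138, 0.139]
tool_rot: [3.137, 0.001, -1.444]
contact_force: [2.2, -0.1, 0.2]
opening: 0.0872
grip_force: 0.0
time: 22.3
tool_pos: [0.5102, 0.0043, 0.2901]
tool_rot: [3.14, 0.001, -0.919]
contact_force: [-0.1, 0.2, 0.1]
opening: 0.0597
grip_force: 0.0
131 [617.8  93.7] [57.  42.4] 5.423916339874268 [0.04172438 0.0442965  0.04665542]
46 [0.48830901 0.09136102 0.1859272 ]
```

```bash
python3 -m handwheel '[-4,10,0,0.125,0,-4,10,-5,0.125,0,-4,10,-5,0.125,0,-4,10,-5,0.125,0,-4,10,-5,0.125,0,-4,11,-5,0.125,0,-4,11,-5,0.125,0,-4,11,-5,0.125,0]' 20
python3 -m handwheel '[0,0,0,0,0,0,0,0,0,0]'
```

```text
time: 23.15
tool_pos: [0.4835, 0.0872, 0.2542]
tool_rot: [3.141, -0.001, 0.078]
contact_force: [0.4, -0.4, 0.8]
opening: 0.0006
grip_force: 0.0
time: 23.35
tool_pos: [0.4835, 0.0867, 0.2543]
tool_rot: [3.141, -0.001, 0.072]
contact_force: [0.0, 0.2, 0.5]
opening: 0.0002
grip_force: 0.0
```

```bash
python3 -m handwheel '[0,0,-20,0,0,0,0,-16,0,0,-1,0,-8,0,0,-1,0,-8,0,0,-2,-0.5,-8,0,0,-2,0,-8,0,0,-2,0,-8,0,0,0,0,-6,0,0]'
python3 -m handwheel '[0,0,0,0,0,0,0,-2,0,0,0,0,0,0,0]'
```

```text
time: 24.15
tool_pos: [0.4747, 0.0862, 0.1713]
tool_rot: [3.141, 0.0, 0.076]
contact_force: [-0.6, 0.0, 1.6]
opening: 0.0003
grip_force: 1.0
time: 24.45
tool_pos: [0.4752, 0.0863, 0.1698]
tool_rot: [-3.142, -0.0, 0.076]
contact_force: [-1.0, 0.1, 0.3]
opening: 0.0006
grip_force: 0.0
```

```bash
for i in 1 2 ; do :; done; python3 -m handwheel '[0,0,-2,0,0,0,0,-2,0,0,0,0,0,0,0]'; python3 -m handwheel '[0,0,-2,0,0,0,0,-1,0,0,0,0,0,0,0]'; python3 -m handwheel '[0,0,-1,0,0,0,0,-1,0,0,0,0,0,0,0]'
python3 - <<'E'
from h import *
p,d,c=snap('side'); P=pts(d,c); H,S,V=cv2.split(cv2.cvtColor(p,cv2.COLOR_BGR2HSV))
r=((H<6)|(H>173))&(S>120)&(P[...,0]>.42)&(P[...,0]<.58)&(P[...,1]>0)&(P[...,1]<.2)&(P[...,2]>.1)
print(r.sum(),np.median(P[r],0))
E
```

```text
time: 24.75
tool_pos: [0.4749, 0.0863, 0.1657]
tool_rot: [3.142, 0.0, 0.076]
contact_force: [0.2, -0.3, 0.6]
opening: 0.0004
grip_force: 0.1
time: 25.05
tool_pos: [0.475, 0.0862, 0.1627]
tool_rot: [3.142, 0.0, 0.076]
contact_force: [-0.6, -0.1, 0.8]
opening: 0.0004
grip_force: 0.0
time: 25.35
tool_pos: [0.475, 0.0862, 0.1608]
tool_rot: [3.141, 0.0, 0.076]
contact_force: [-0.6, 0.2, 0.4]
opening: 0.0004
grip_force: 0.3
35 [0.47559719 0.09182362 0.14194633]
```

```bash
for r in 1; do python3 -m handwheel '[0,0,-1,0,0,0,0,-1,0,0,0,0,0,0,0]'; python3 -m handwheel '[0,0,-1,0,0,0,0,0,0,0]'; done | grep -E 'pos|contact'
```

```text
tool_pos: [0.475, 0.0862, 0.1589]
contact_force: [-1.3, -0.4, 1.8]
tool_pos: [0.475, 0.0862, 0.1579]
contact_force: [-2.0, 0.5, 3.5]
```

```bash
python3 -m handwheel '[0,0,-1,0,0,0,0,0,0,0]' | grep -E 'pos|contact'; python3 - <<'E'
from h import *
p,d,c=snap('side'); P=pts(d,c); H,S,V=cv2.split(cv2.cvtColor(p,cv2.COLOR_BGR2HSV))
r=((H<6)|(H>173))&(S>120)&(P[...,0]>.42)&(P[...,0]<.58)&(P[...,1]>0)&(P[...,1]<.2)&(P[...,2]>.1)
print(r.sum(),np.median(P[r],0)); print(robot.observe()['contact_force'])
E
```

```text
tool_pos: [0.475, 0.0862, 0.1569]
contact_force: [-1.8, 0.8, 5.5]
33 [0.47613098 0.0912424  0.13713704]
[-1.6750162 -1.0595001  5.1859267]
```

```bash
python3 -m handwheel '[0,0,-1,0,0,0,0,0,0,0,0,0,0,0,0]' | grep -E 'pos|contact'; python3 -m handwheel '[0,0,-0.5,0,0,0,0,0,0,0,0,0,0,0,0]' | grep -E 'pos|contact'
```

```text
tool_pos: [0.4749, 0.0862, 0.1559]
contact_force: [-2.5, -0.2, 5.4]
tool_pos: [0.475, 0.0862, 0.1555]
contact_force: [-2.2, -0.6, 6.6]
```

```bash
python3 -m handwheel '[0,0,2,0,0,0,0,3,0,0,0,0,10,0,0,-10,0,30,0,0,-20,0,40,0,0,-20,0,40,0,0,0,0,0,0,0,0,0,0,0,0]' | grep -E 'pos|contact|time'; python3 - <<'E'
from h import *
p,d,c=snap('side'); P=pts(d,c); H,S,V=cv2.split(cv2.cvtColor(p,cv2.COLOR_BGR2HSV))
r=((H<6)|(H>173))&(S>120)&(P[...,0]>.42)&(P[...,0]<.58)&(P[...,1]>0)&(P[...,1]<.2)&(P[...,2]>.1)
print(r.sum(),np.median(P[r],0))
y=(P[...,0]>.55)&(P[...,0]<.68)&(P[...,1]>.05)&(P[...,1]<.15)&(P[...,2]>.035)&(P[...,2]<.052)&(H>20)&(H<32)&(S>170)
q=P[y]; r=cv2.minAreaRect((q[:,:2]*1000).astype(np.float32)); print(len(q),np.round(r[0],1),np.round(r[1],1),r[2],np.percentile(q[:,2],[5,50,95]))
cv2.imwrite('pics/s7.png',cv2.resize(p[150:270,210:370],(800,600),interpolation=2))
E
```

```text
time: 27.55
tool_pos: [0.4253, 0.0863, 0.2816]
contact_force: [0.2, 0.5, -0.6]
55 [0.47767786 0.09138591 0.13930523]
105 [617.8  95.6] [58.7 41.8] 16.34055519104004 [0.04162683 0.04464906 0.04736208]
```

View pics/s7.png

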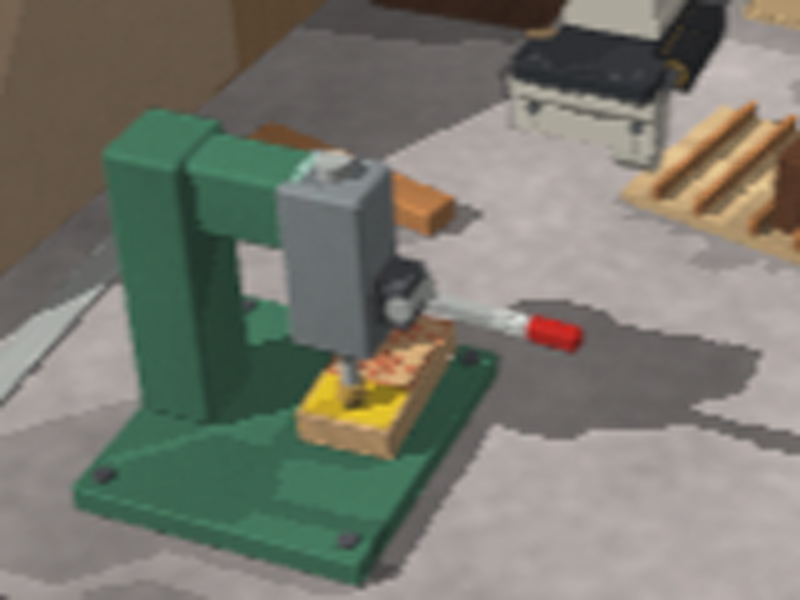

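The crop shows the foot down on the middle of the yellow end at (350,395), the lever lowered and the arm clear. A steady 6.6 N on the tip, less about 2 N friction, means about 8–11 N at the foot. Handing in.

```bash
python3 -c "
from cell import robot
print(robot.hand_in())"
```

```text
the job is handed in; nothing more can be done
None
```

I handed the job in at about 28 s; the hand-in gave no verdict. The block lies carved face up on the bed with its yellow end under the lowered foot, which I estimate presses with about 8 N, and the arm is clear.

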